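Lid on the loaf tin, clamp leg to its mark, cam lever squeezed shut

TASK

Put the lid on the loaf tin in the wooden press and let go of it. Then, with the cam lever still open, push the spring-loaded clamp leg along until its pointer stands level with the mark tab on the gauge strip, and only there squeeze the cam lever shut against the leg's wooden cheek. Finish while holding: keep gripping lever and cheek with the leg at its mark and do not let go; leave the bell, the cutter and the timer where they are.

Things in the scene. Friction and masses are not known exactly. Their poses are not given: they have to be found in the camera images.
- press: wooden board 130 x 400 x 12 mm, fixed on the counter, that carries a loaf tin, a guide and the clamp leg. Origin: centre of its underside. Its +y runs along the board from the clamp leg's end to the tin's end (to the robot's left, give or take), +x away from the robot, z up. The tallest part of the guide between the leg's head and the tin is 96 mm above the counter.
- tin_mouth (a point): centre of the open mouth of the loaf tin (fixed to the board; 152 mm along the board's y, 70 mm across, rim 64 mm above the counter, inside 142 x 58 mm). Axes as the board's. A tall, solid cash register stands on the counter behind the tin and to its left (from about x = 0.55 on, y = 0 to 0.4): go round its robot side, not across it.
- lid_grip (a point): centre of the wooden handle bar (14 mm wide along x, 44 long along y, 18 high) of the loose steel lid (0.15 to 0.31 kg). Plate 78 x 160 x 4 mm, long along y, its top 25 mm below this point; under it a plug 42 x 126 x 5 mm that drops loosely into the tin. Either way round. This point is 34 mm above the plug's underside; lid on, 27 mm above the tin's rim. 16 mm free under the bar.
- leg_grip (a point): where the fingers belong in the leg's head, 109 mm above the counter; axes as the board's. Wooden cheek on +x, cam lever on -x; shut, together 28 mm wide, centred here, 84 to 126 mm above the counter. A push plate (96 mm wide in x, top at 116 mm) crosses at the tin's side, its near face 15 mm toward +y. Fingers straddle lever and cheek, closing along x, and push the plate with their sides.
- pointer (a point): tip of the thin steel pointer that hangs from the push plate's robot-side end, just over the gauge strip, 32 mm above the counter; it moves with the leg.
- mark (a point): top of the ridge of the small steel mark tab (16 x 10 mm, 12 mm high) fixed on the gauge strip beside the leg. The leg is at its mark when the pointer and this point are level along the board's y. Axes as the board's.
- leg (a joint): how far the clamp leg is pushed toward the tin (board +y), 0 to 0.065 m; a hidden spring always drives it back to 0 (4 N at 0, 6.6 N at the end), also with the lever shut. At 0 the tongue is clear of the tin; at any mark it reaches over the lid without touching it or the handle.
- cam_lever (a joint): angle of the cam lever, an aluminium arm 46 mm long: 0 shut flat against the head, 0.45 rad fully open. Pivot 34 mm toward -y of leg_grip; the free end beside the push plate swings out to -x, to at most 35 mm from leg_grip, so open fingers over 72 mm if centred there. It starts open and stays as left (about 3 N at the free end moves it).
- bell: counter bell, chrome dome on a black foot, 82 mm across, 58 mm high; leave alone. Origin: centre of underside.
- cutter: scalloped metal cookie cutter, 66 x 74 x 30 mm; leave alone. Origin: centre of underside.
- timer: round wind-up kitchen timer, 63 mm across, 52 mm high; leave alone. Origin: centre of underside.

How it is judged:
By the outcome, as a careful person would: the job done as asked, in the order asked, and still so for the second after the job is handed in, while the arm keeps its last pose, push and grip.
It also fails if it takes over 58 s, if anything falls off the work surface, if the arm or the gripper's body presses on something with over 40 N, if the wrist force passes 120 N, or if a joint passes its speed limit or range.

ROBOT

A 7-joint arm with a two-finger parallel gripper is mounted at the origin on a cart in front of the work surface, level with it; the furniture and walls round the work are solid. World frame = base frame: x ahead of the robot, y to its left, z up, the work surface at z = 0. Lengths are in m, angles in rad, forces in N, time in s.
With the tool pointing down it reaches from about 0.425 to 0.875 m from the base axis. Payload 8.4 kg.
Tool frame: the origin (TCP) lies on the centre line of the jaws, within the pads' length; the fingertips stand 19 mm ahead of it and the grasp point (between the pads) is the TCP; z points along the fingers, y is the line along which they close (so a half turn about z gives the same grasp; the last joint's range is limited). The gripper opens to 85 mm and grips with 20 to 120 N. Pads are 22 mm wide; open, the fingers measure 114 mm over their backs; the gripper's body (76 mm by 85 mm) begins 54 mm behind the grasp point. The pads swing forward as they close: fully open they stand 13 mm farther back than shut.
Start: joints at [-1.44, 0.333, 0.04, 1.465, -0.013, 1.343, -0.059], TCP at [0.148, 0.633, 0.25] pointing down, gripper open.
Joint ranges: [-2.58, 2.58], [-0.38, 2.09], [-1.3, 1.39], [0.25, 2.4], [-1.5, 4.64], [0.08, 2.09], [-2.65, 2.65]. Speed limits (rad/s): [2.22, 2.22, 2.79, 2.79, 3.14, 3.14, 3.14].

INTERFACE

Orientations are given as [roll, pitch, yaw] about the fixed x, y, z axes, in that order (R = Rz(yaw) Ry(pitch) Rx(roll)).
In Python, from plant import arm gives the robot as it stands.
- The arm moves only by the tool move_arm, never from a script. Its argument "commands" is one flat list of numbers, 7 for each row, row after row: the shift along the tool's x, y, z in units of 60 mm (1.0 is 60 mm), then the turn, a rotation vector about the tool's x, y, z in units of 6 degrees (1.0 is 6 degrees), then the opening, from -1 (shut) to 1 (fully open). In form: [dx, dy, dz, wx, wy, wz, grip, dx, dy, dz, wx, wy, wz, grip, ...]. A call has 1 to 5 rows; each row is the pose to reach, as a shift and turn from the pose commanded when the call began, along the tool's axes at that moment; what a row does not reach only later rows make up. A row lasts 1/8 s, in which the tool goes at most 62.5 mm and 10.7 degrees, less where a joint would pass 70% of its speed; a pose out of reach is approached as far as the arm can. A call with a gripper value outside its range is refused whole. The fingers move at their own pace and stop on an object; "squeeze" is the grip in N (left out, the last holds). Time passes only in rows, so rows that repeat a pose let the fingers close. It gives the time, the measured TCP pose, the force, the opening and the grip force at its end, in the units of the state.
- arm.state(): the state, without advancing time (a new reading comes with each control period).
- arm.get_image(name): name is "scene" or "top" or "wrist"; returns a dict with "pixels" (420x560x3 uint8, red, green, blue), "fx", "fy", "cx", "cy" (pixels), "k1" (the pictures are not rectified: a ray, as slopes to the right and down, at radius r is drawn at 1 + k1 r^2 times it, then the intrinsics apply), "extrinsics" (4x4, takes a point from world to camera coordinates). Camera axes: x right, y up, looking along -z (the intrinsics and any distortion apply to the point x, -y, -z); pixel columns grow to the right and rows downward; lengths in m; the calibration is good to about 2 mm. A picture is of the moment at which its call begins. There is no depth.
- arm.finish_job(): hands the job in; it is judged then, once.
The state is a dict: "clock": time; "joints": joint angles; "qvel": joint speeds; "effort": joint torques, N m; "position": TCP position; "tool_rot": TCP orientation; "contact_force": force on the tool from outside, world axes, zero at the start; "ft_torque": the same for the moment, N m; "width": finger opening in m; "grip_force": force on a finger pad.
Only numpy, scipy, OpenCV 4.12 (cv2) and the standard library are available. Lean on these libraries where they do the work, as an engineer would, in place of code of your own. Each camera call takes 0.05 s, during which the arm holds its last target. There are 200 camera calls.

## Working session

There is one attempt and no reset: what is moved stays moved. The work goes in short steps, Python scripts to look and compute and a tool call to move; the robot and the scene stay as the last step left them, time stands still between calls to the robot, and variables do not carry over. Pictures are saved under pics/ and viewed, at most 10 in all, crops included, and the job is handed in when it is done.

Besides the shell and the picture viewer there is one more tool, called as a command line: name --argument value ..., lists and objects as JSON in quotes. move_arm: Moves the arm, as the interface text tells. Its arguments: {"type":"object","properties":{"commands":{"type":"array","items":{"type":"number"}},"squeeze":{"type":"number"}},"required":["commands"]}

```bash
ls; mkdir -p pics
cat > h.py <<'E'
import numpy as np, cv2
from plant import arm
from scipy.spatial.transform import Rotation as R
def snap(name,fn=None):
    d=arm.get_image(name)
    if fn: cv2.imwrite('pics/'+fn,cv2.cvtColor(d['pixels'],cv2.COLOR_RGB2BGR))
    return d
def ray(d,u,v):
    xd=(u-d['cx'])/d['fx'];yd=(v-d['cy'])/d['fy'];x,y=xd,yd
    for _ in range(30):
        s=1+d['k1']*(x*x+y*y);x,y=xd/s,yd/s
    E=np.array(d['extrinsics']);Rm=E[:3,:3];c=-Rm.T@E[:3,3]
    r=Rm.T@np.array([x,-y,-1.]);return c,r/np.linalg.norm(r)
def onz(d,u,v,z):
    c,r=ray(d,u,v);return c+r*(z-c[2])/r[2]
def tri(*obs):
    A=np.zeros((3,3));b=np.zeros(3)
    for d,u,v in obs:
        c,r=ray(d,u,v);P=np.eye(3)-np.outer(r,r);A+=P;b+=P@c
    return np.linalg.solve(A,b)
def proj(d,p):
    E=np.array(d['extrinsics']);q=E[:3,:3]@p+E[:3,3];x,y=q[0]/-q[2],-q[1]/-q[2]
    s=1+d['k1']*(x*x+y*y);return d['cx']+d['fx']*x*s,d['cy']+d['fy']*y*s
def rows(target,yaw=None,rpy=None):
    s=arm.state();p=np.array(s['position']);T=R.from_euler('xyz',s['tool_rot'])
    out=T.inv().apply(np.array(target)-p)/0.06
    w=np.zeros(3)
    if rpy is not None: w=np.degrees((T.inv()*R.from_euler('xyz',rpy)).as_rotvec())/6
    return out.round(3),w.round(3)
E
python3 - <<'E'
from h import *
import pickle
a=snap('scene','scene0.png');b=snap('top','top0.png');c=snap('wrist','wrist0.png')
pickle.dump((a,b,c),open('v0.pkl','wb'))
s=arm.state();print(s)
for d in(a,b,c):
  E=np.array(d['extrinsics']);print(-E[:3,:3].T@E[:3,3],d['fx'],d['k1'])
E
```

```text
pics
{'clock': 0.15, 'joints': array([-1.44023011,  0.33374937,  0.03989981,  1.46602307, -0.013418  ,
        1.34333405, -0.05850267]), 'qvel': array([-0.0036666 , -0.00117504,  0.00074728, -0.00447337,  0.00101991,
       -0.00014572, -0.00012327]), 'effort': array([ 3.40465223e-03, -6.59040713e+01,  1.36782635e+00, -4.05871546e+01,
        1.69470697e-02,  9.74351191e-03,  4.96728683e-05]), 'position': array([0.14799162, 0.6325961 , 0.2496475 ]), 'tool_rot': array([-3.14034713e+00,  7.19727875e-05,  2.91178119e+00]), 'contact_force': array([0.45403694, 0.01516338, 0.4515386 ]), 'ft_torque': array([ 0.04137362, -0.04253934,  0.03837503]), 'grip_force': 0.0, 'width': 0.0852717375976365}
[ 0.01654922 -0.57633689  0.82196984] 404.9618603996804 -0.0807291584375459
[ 0.22718893 -0.01581088  1.49498537] 483.9113123244798 0.05084822527653184
[0.07836044 0.64974233 0.37425109] 289.45648885378586 0.010330351321308232
```

View pics/scene0.png

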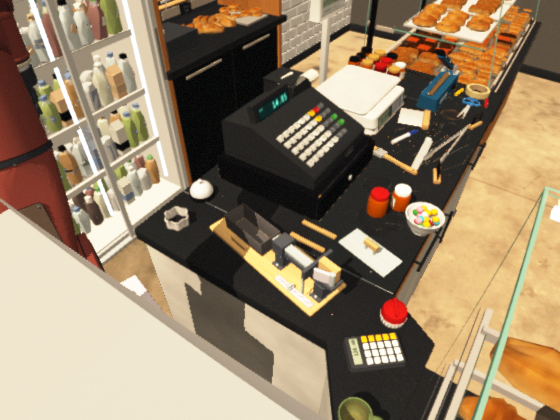

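View pics/top0.png

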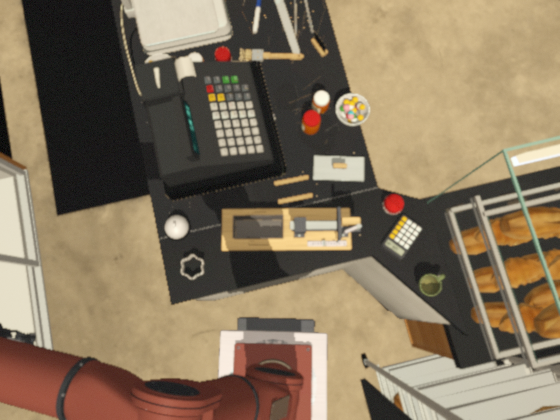

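View pics/wrist0.png

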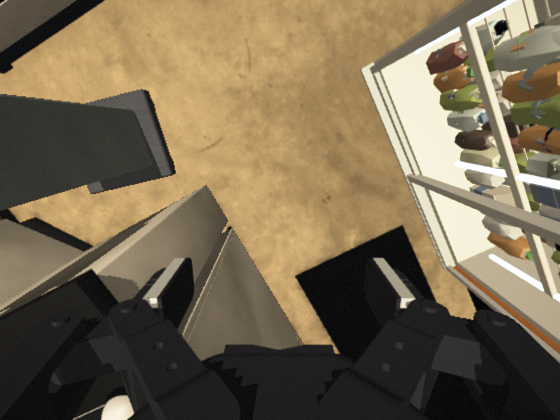

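Scene: press lies across the image (tin at scene (255,232), leg head at (328,270)); lid at scene (372,252) / top (338,167), its bar along y. Timer, bell and cutter are at top (394,204), (176,227), (192,266).

Run:
```python
from h import *
import pickle
a,b,c=pickle.load(open('v0.pkl','rb'))
def msk(d,x0,y0,x1,y1,lo,hi):
    h=cv2.cvtColor(d['pixels'],cv2.COLOR_RGB2HSV);m=cv2.inRange(h,lo,hi);z=np.zeros_like(m);z[y0:y1,x0:x1]=m[y0:y1,x0:x1]
    n,l,s,ce=cv2.connectedComponentsWithStats(z);k=1+np.argmax(s[1:,4]);pts=np.argwhere(l==k)[:,::-1].astype(np.float32)
    return ce[k],s[k,4],cv2.minAreaRect(pts),cv2.boxPoints(cv2.minAreaRect(pts))
pt=msk(b,305,145,375,190,(0,0,110),(179,60,255));print('plate top',pt)
ht=msk(b,325,155,355,178,(8,70,60),(30,255,255));print('bar top',ht)
hs=msk(a,355,230,390,262,(8,70,60),(30,255,255));print('bar scene',hs)
bt=msk(b,210,195,370,262,(8,60,90),(30,255,255));print('board top',bt)
print('bar tri',tri((b,*ht[0]),(a,*hs[0])))
for q in pt[3]:print('plate',onz(b,*q,.009))
for q in bt[3]:print('board',onz(b,*q,.012))
big=lambda d,x0,y0,x1,y1:cv2.resize(d['pixels'][y0:y1,x0:x1,::-1],None,fx=4.5,fy=4.5,interpolation=cv2.INTER_CUBIC)
i1=big(b,210,150,380,260);i2=big(a,200,180,370,320)
cv2.imwrite('pics/c.png',cv2.resize(np.vstack([i1,i2]),None,fx=.53,fy=.53) if 0 else i1); cv2.imwrite('pics/d.png',cv2.resize(i2,None,fx=.95,fy=.95))
```

```text
plate top (array([338.39666137, 168.22734499]), np.int32(1258), ((338.3592834472656, 167.94140625), (52.03824996948242, 25.840665817260742), 2.0454084873199463), array([[311.8956 , 179.92484],
       [312.8179 , 154.10065],
       [364.82297, 155.95798],
       [363.90067, 181.78217]], dtype=float32))
bar top (array([339.37681159, 165.10144928]), np.int32(69), ((339.5, 165.5), (5.0, 13.0), 90.0), array([[333., 163.],
       [346., 163.],
       [346., 168.],
       [333., 168.]], dtype=float32))
bar scene (array([371.38167939, 244.6259542 ]), np.int32(131), ((371.3000183105469, 244.60003662109375), (17.200000762939453, 8.199999809265137), 36.869895935058594), array([[361.96002, 242.72003],
       [366.88   , 236.16003],
       [380.64   , 246.48004],
       [375.72003, 253.04004]], dtype=float32))
board top (array([282.15970446, 230.61864166]), np.int32(3519), ((286.0, 229.0), (44.0, 132.0), 90.0), array([[220., 207.],
       [352., 207.],
       [352., 251.],
       [220., 251.]], dtype=float32))
bar tri [ 0.66069384 -0.19236383  0.03220251]
plate [ 0.61496723 -0.10706832  0.009     ]
plate [ 0.70016055 -0.10880025  0.009     ]
plate [ 0.69818447 -0.27473401  0.009     ]
plate [ 0.61316465 -0.27133153  0.009     ]
board [0.51934196 0.17880959 0.012     ]
board [ 0.53025601 -0.23323408  0.012     ]
board [ 0.3925571  -0.23285053  0.012     ]
board [0.38187497 0.17182684 0.012     ]
```

View pics/c.png

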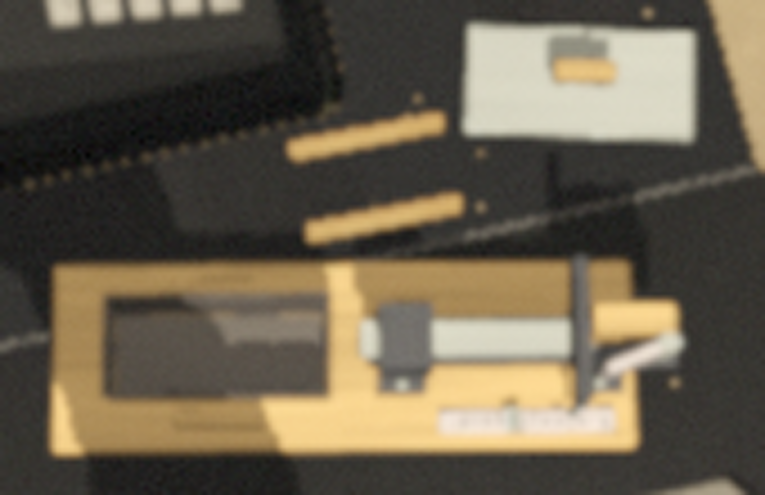

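move_arm --commands '[-1,-0.7,-0.16,0,0,1.2,1,-2,-1.4,-0.33,0,0,2.4,1,-3,-2.1,-0.5,0,0,3.5,1,-4,-2.8,-0.66,0,0,4.7,1,-5.1,-3.5,-0.83,0,0,5.8,1]'

```text
clock: 0.78
position: [0.3569, 0.4015, 0.2923]
tool_rot: [3.142, -0.0, 2.301]
contact_force: [1.1, 0.2, 0.3]
width: 0.0852
grip_force: 0.0
```

move_arm --commands '[-0.9,-0.5,0,0,0,1.4,1,-1.8,-1.1,0,0,0,2.8,1,-2.7,-1.6,0,0,0,4.2,1,-3.6,-2.2,0,0,0,5.6,1,-4.5,-2.8,0,0,0,7,1]'

```text
clock: 1.4
position: [0.4109, 0.0946, 0.292]
tool_rot: [3.141, -0.001, 1.567]
contact_force: [1.8, -0.6, -0.1]
width: 0.0856
grip_force: 0.0
```

Run:
```python
from h import *
print(arm.state()['position'],rows([.50,-.17,.30]),rows([.66,-.192,.25]),rows([.66,-.192,.25],rpy=[np.pi,0,np.pi/2-.03]))
```

```text
[0.41087633 0.09456462 0.29200035] (array([-4.403,  1.504, -0.135]), array([0., 0., 0.])) (array([-4.759,  4.172,  0.698]), array([0., 0., 0.])) (array([-4.759,  4.172,  0.698]), array([ 0.001, -0.005,  0.246]))
```

move_arm --commands '[-1,0.2,0,0,0,0,1,-2,0.4,0,0,0,0,1,-3,0.6,0,0,0,0,1,-4,0.9,0,0,0,0,1,-4,0.9,0,0,0,0,1]'

```text
clock: 2.02
position: [0.4649, -0.1485, 0.2923]
tool_rot: [3.141, 0.002, 1.563]
contact_force: [0.2, 0.5, 0.0]
width: 0.0854
grip_force: 0.0
```

Run:
```python
from h import *
import pickle
c=snap('wrist','w1.png');pickle.dump((c,arm.state()),open('w1.pkl','wb'))
E=np.array(c['extrinsics']);print(-E[:3,:3].T@E[:3,3],arm.state()['position'])
print(rows([.66,-.192,.20],rpy=[np.pi,0,np.pi/2-.03]))
```

```text
[ 0.46475676 -0.07642705  0.41691129] [ 0.4648534  -0.14535392  0.29198043]
(array([-0.763,  3.256,  1.532]), array([-0.003,  0.006,  0.248]))
```

View pics/w1.png

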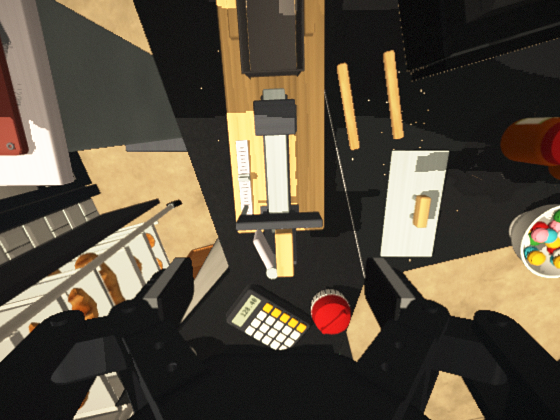

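Wrist view: bar at (423,211), plate (382–448, 150–257), leg head and lever around (270,250), gauge strip at column 243 with pointer near (243,215), tin mouth at top (270,35).

move_arm --commands '[-0.2,1,0.4,0,0,0,1,-0.4,2,0.8,0,0,0,1,-0.7,2.9,1.2,0,0,0.25,1,-0.77,3.3,1.5,0,0,0.25,1,-0.77,3.3,1.5,0,0,0.25,1]'

```text
clock: 2.7
position: [0.6638, -0.1871, 0.1944]
tool_rot: [-3.131, 0.0, 1.548]
contact_force: [-0.4, 0.5, 0.0]
width: 0.085
grip_force: 0.0
```

```bash
cat >> h.py <<'E'
def blobs(d,lo,hi,amin=60,box=None):
    h=cv2.cvtColor(d['pixels'],cv2.COLOR_RGB2HSV);m=cv2.inRange(h,lo,hi)
    if box: z=np.zeros_like(m);x0,y0,x1,y1=box;z[y0:y1,x0:x1]=m[y0:y1,x0:x1];m=z
    cs,_=cv2.findContours(m,cv2.RETR_EXTERNAL,cv2.CHAIN_APPROX_NONE)
    return sorted([(cv2.contourArea(k),cv2.minAreaRect(k)) for k in cs if cv2.contourArea(k)>amin],key=lambda t:-t[0])
E
python3 - <<'E'
from h import *
import pickle
c=snap('wrist','w2.png');w1,_=pickle.load(open('w1.pkl','rb'));pickle.dump(c,open('w2.pkl','wb'))
for b in blobs(w1,(8,70,60),(30,255,255),60,(385,160,445,250)):print(b)
print()
for b in blobs(c,(8,70,60),(30,255,255),200):print(b, onz(c,*b[1][0],.043))
for b in blobs(c,(0,0,110),(179,60,255),2000):print('w',b)
s=arm.state();print(s['position'],s['tool_rot'],s['contact_force'])
E
```

```text
(443.0, ((421.1148986816406, 210.93919372558594), (15.804206848144531, 33.01207733154297), 8.972626686096191))

(16255.5, ((83.31249237060547, 121.58551025390625), (241.19374084472656, 127.45919036865234), 79.8379135131836)) [ 0.48430835 -0.10792681  0.043     ]
(8269.5, ((470.5, 286.0), (148.0, 177.0), 90.0)) [ 0.86257991 -0.28342649  0.043     ]
(8225.0, ((311.1885986328125, 323.4323425292969), (95.43843078613281, 136.5740509033203), 75.69972229003906)) [ 0.69448561 -0.328272    0.043     ]
(4971.5, ((38.5, 282.5), (109.0, 77.0), 90.0)) [ 0.40125151 -0.27177684  0.043     ]
(1918.5, ((454.0, 394.9999694824219), (61.99999237060547, 47.99999237060547), -0.0)) [ 0.86578144 -0.43025942  0.043     ]
(1826.0, ((490.1839904785156, 130.48802185058594), (73.52191925048828, 64.21987915039062), 10.30484676361084)) [ 0.85475432 -0.12418721  0.043     ]
(1776.0, ((168.20143127441406, 60.27500915527344), (129.57315063476562, 15.774435043334961), 72.21611022949219)) [ 0.56873123 -0.05901868  0.043     ]
(1721.0, ((415.40301513671875, 99.12971496582031), (62.16987609863281, 72.9489974975586), 2.41
[... 553 characters left out ...]
6572197  0.043     ]
(356.5, ((432.0, 266.0), (20.0, 22.0), 90.0)) [ 0.81949355 -0.25944441  0.043     ]
(212.0, ((118.27058410644531, 415.7176818847656), (9.761872291564941, 30.804128646850586), 77.47119140625)) [ 0.45467756 -0.45943567  0.043     ]
w (9909.5, ((276.5, 192.5), (141.0, 75.0), 90.0))
w (9091.0, ((464.4000549316406, 240.6999969482422), (97.7143783569336, 117.32048797607422), 71.56504821777344))
w (3436.0, ((26.995590209960938, 148.797607421875), (126.17073822021484, 30.64603042602539), 73.49563598632812))
w (2980.0, ((526.0, 135.5), (57.0, 66.0), 90.0))
[ 0.66299405 -0.18795533  0.19787527] [-3.13484842e+00  2.80986371e-04  1.54637117e+00] [-1.14704614 -0.93314961  0.38196582]
```

View pics/w2.png

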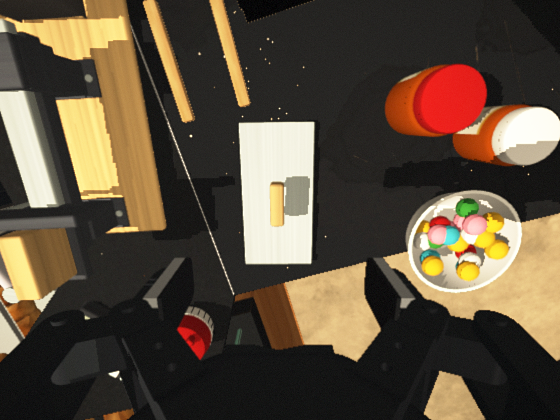

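Run:
```python
from h import *
import pickle
c=pickle.load(open('w2.pkl','rb'));w1,_=pickle.load(open('w1.pkl','rb'))
print(tri((w1,421.1,210.9),(c,276.5,204)))
print(rows([.6593,-.1895,.12],rpy=[np.pi,0,1.546]),rows([.6593,-.1895,.036],rpy=[np.pi,0,1.546]))
```

```text
[ 0.65897771 -0.19107937  0.03542694]
(array([-0.027, -0.052,  1.298]), array([-0.064,  0.003,  0.004])) (array([-0.026, -0.043,  2.698]), array([-0.064,  0.003,  0.004]))
```

move_arm --commands '[-0.02,-0.05,0.7,0,0,0,1,-0.04,-0.05,1.4,0,0,0,1,-0.04,-0.05,2.1,0,0,0,1,-0.04,-0.05,2.7,0,0,0,1,-0.04,-0.05,2.7,0,0,0,1]'

```text
clock: 3.38
position: [0.6586, -0.1895, 0.0395]
tool_rot: [-3.139, -0.003, 1.546]
contact_force: [-1.2, 0.3, 0.4]
width: 0.0854
grip_force: 0.0
```

move_arm --commands '[0,0,0,0,0,0,-1,0,0,0,0,0,0,-1,0,0,0,0,0,0,-1,0,0,0,0,0,0,-1,0,0,0,0,0,0,-1]' --squeeze 50

```text
clock: 4.0
position: [0.6604, -0.1918, 0.0408]
tool_rot: [3.141, -0.0, 1.545]
contact_force: [-2.4, 1.2, 6.0]
width: 0.0127
grip_force: 51.3
```

move_arm --commands '[0,0,-0.3,0,0,0,-1,0,0,-1,0,0,0,-1,0,0,-2,0,0,0,-1,0,0,-2.5,0,0,0,-1,0,0,-2.5,0,0,0,-1]'

```text
clock: 4.62
position: [0.661, -0.1926, 0.1934]
tool_rot: [3.137, 0.001, 1.545]
contact_force: [-0.5, 0.7, -2.8]
width: 0.013
grip_force: 50.2
```

Run:
```python
from h import *
import pickle
c=snap('wrist','w3.png');s=arm.state();pickle.dump((c,s),open('w3.pkl','wb'))
print(s['position'],s['tool_rot'],s['contact_force'],s['width'],s['grip_force'])
# tin rim corners & board from top0, w1
a,b,_=pickle.load(open('v0.pkl','rb'));w1,_=pickle.load(open('w1.pkl','rb'))
cv2.imwrite('pics/w1tin.png',cv2.resize(w1['pixels'][0:260,190:370,::-1],None,fx=2.3,fy=2.3,interpolation=cv2.INTER_CUBIC))
x=np.hstack([cv2.resize(w1['pixels'][0:290,200:370,::-1],None,fx=2,fy=2,interpolation=cv2.INTER_CUBIC),cv2.resize(c['pixels'][0:290,0:220,::-1],None,fx=2,fy=2)])
cv2.imwrite('pics/both.png',x);print(x.shape)
```

```text
[ 0.66025386 -0.19193343  0.19110343] [3.13997744e+00 7.79051881e-05 1.54497875e+00] [ 0.39656329  0.13841567 -2.47364977] 0.012705850092120817 50.1837819814682
(580, 780, 3)
```

View pics/both.png

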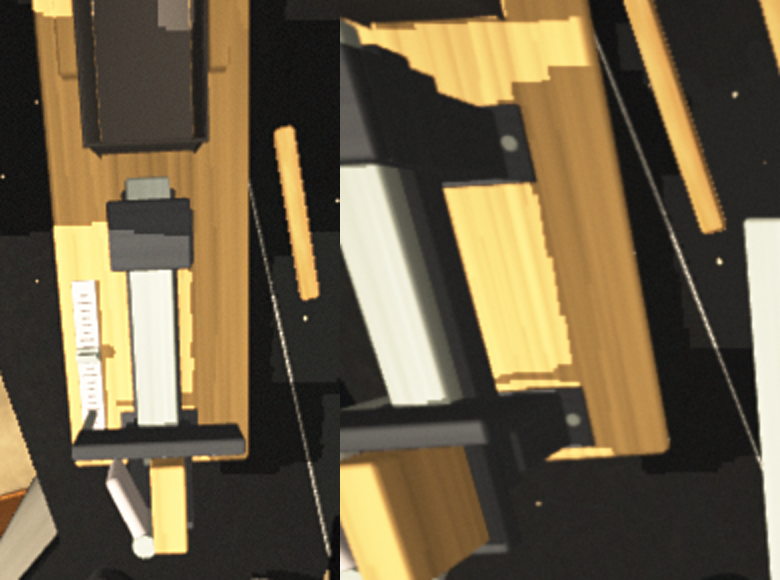

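Run:
```python
from h import *
import pickle
a,b,_=pickle.load(open('v0.pkl','rb'));w1,_=pickle.load(open('w1.pkl','rb'))
for u,v in((233.3,215.8),(282.9,215.8),(282.9,238),(233.3,238)):print('tin top',onz(b,u,v,.064))
for u,v in((241.5,73),(304,71)):print('tin w1 near edge',onz(w1,u,v,.064))
for u,v in((228,112),(325,225),(314,75)):print('board',onz(w1,u,v,.012))
# board right edge line in w1
print('mark',onz(w1,244.5,176,.032),'ptr',onz(w1,244,212,.032))
print(rows([.46,-.14,.25]),rows([.46,-.10,.25]))
```

```text
tin top [0.48322978 0.13077036 0.064     ]
tin top [ 0.48715877 -0.01813488  0.064     ]
tin top [ 0.41999883 -0.01983059  0.064     ]
tin top [0.41615195 0.12772788 0.064     ]
tin w1 near edge [ 0.4235547  -0.02041003  0.064     ]
tin w1 near edge [ 0.49314201 -0.01887584  0.064     ]
board [ 0.39752416 -0.05918159  0.012     ]
board [ 0.5320784  -0.21853356  0.012     ]
board [ 0.51020954 -0.01516246  0.012     ]
mark [ 0.41832632 -0.14132147  0.032     ] ptr [ 0.41560876 -0.19164965  0.032     ]
(array([ 0.779, -3.357, -0.987]), array([0., 0., 0.])) (array([ 1.445, -3.374, -0.987]), array([0., 0., 0.]))
```

move_arm --commands '[0.1,-0.7,-0.5,0,0,0,-1,0.3,-1.5,-1,0,0,-0.2,-1,0.5,-2.4,-1,0,0,-0.4,-1,0.78,-3.36,-1,0,0,-0.5,-1,0.78,-3.36,-1,0,0,-0.5,-1]'

```text
clock: 5.3
position: [0.4579, -0.1387, 0.2486]
tool_rot: [-3.14, -0.001, 1.599]
contact_force: [-0.2, -0.3, -2.7]
width: 0.013
grip_force: 50.3
```

Run:
```python
from h import *
import pickle
c=snap('wrist','w4.png');s=arm.state();pickle.dump((c,s),open('w4.pkl','wb'))
print(s['position'],s['tool_rot'],s['contact_force'],s['qvel'].round(3))
for p in((.423,-.02),(.493,-.019),(.483,.131),(.416,.128)):print(proj(c,np.array([*p,.064])))
```

```text
[ 0.45582333 -0.13876312  0.24796481] [-3.1389978  -0.00348593  1.59844288] [-2.06083033 -1.97164839 -4.00527116] [ 0.047  0.116  0.044 -0.062 -0.145 -0.007  0.153]
(np.float64(247.78826865997928), np.float64(75.10385850020799))
(np.float64(319.2546574002087), np.float64(76.22414765582667))
(np.float64(319.9628945978445), np.float64(-122.88164212631185))
(np.float64(238.97898315755856), np.float64(-121.03354511771724))
```

View pics/w4.png

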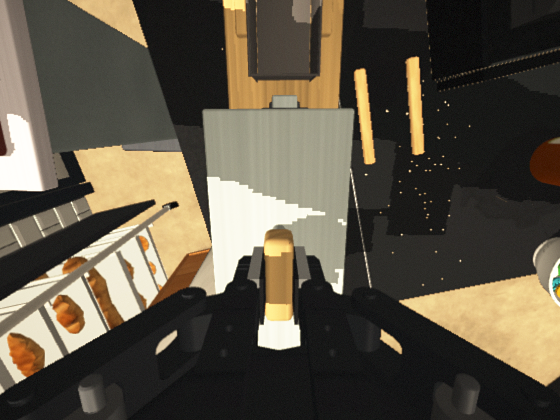

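Run:
```python
from h import *
import pickle
c=pickle.load(open('w2.pkl','rb'))
print('plate',onz(c,276.5,192.5,.009),'bar',onz(c,276.5,204,.043))
w4,_=pickle.load(open('w4.pkl','rb'))
P=[onz(w4,u,v,.064) for u,v in((247.5,77),(320,76.5))];print(P)
s=arm.state();print(s['position'],s['tool_rot'])
print(rows([.4555,.055,.17]),rows([.4555,.055,.10]))
```

```text
plate [ 0.65860413 -0.18548313  0.009     ] bar [ 0.6591491  -0.18940845  0.043     ]
[array([ 0.42271519, -0.02170933,  0.064     ]), array([ 0.49374665, -0.01922681,  0.064     ])]
[ 0.45582333 -0.13876312  0.24796481] [-3.1389978  -0.00348593  1.59844288]
(array([3.224, 0.087, 1.31 ]), array([0., 0., 0.])) (array([3.22 , 0.09 , 2.477]), array([0., 0., 0.]))
```

move_arm --commands '[0.7,0,0.2,0,0,0,-1,1.5,0,0.5,0,0,0,-1,2.4,0,0.9,0,0,0,-1,3.2,0,1.3,0,0,0,-1,3.2,0,1.3,0,0,0,-1]'

```text
clock: 5.98
position: [0.4523, 0.0554, 0.1692]
tool_rot: [-3.137, 0.003, 1.603]
contact_force: [0.2, -0.3, -2.9]
width: 0.0127
grip_force: 50.2
```

Run:
```python
from h import *
import pickle
a=snap('scene');b=snap('top');w=snap('wrist');s=arm.state();pickle.dump((a,b,w),open('v5.pkl','wb'))
print(s['position'],s['tool_rot'],s['contact_force'])
f=lambda d,x0,y0,x1,y1,k:cv2.resize(d['pixels'][y0:y1,x0:x1,::-1],None,fx=k,fy=k,interpolation=cv2.INTER_CUBIC)
i1=f(a,200,150,360,310,2.5);i2=f(w,90,0,470,400,1.)
cv2.imwrite('pics/v5.png',np.hstack([i1,i2]))
print(rows([.4555,.053,.097],rpy=[np.pi,0,1.598]))
```

```text
[0.45435635 0.05136232 0.17148841] [-3.14042568e+00  1.32652847e-03  1.59697139e+00] [-0.54320518 -0.31322956 -1.81599305]
(array([0.028, 0.021, 1.241]), array([-0.011,  0.013, -0.01 ]))
```

View pics/v5.png

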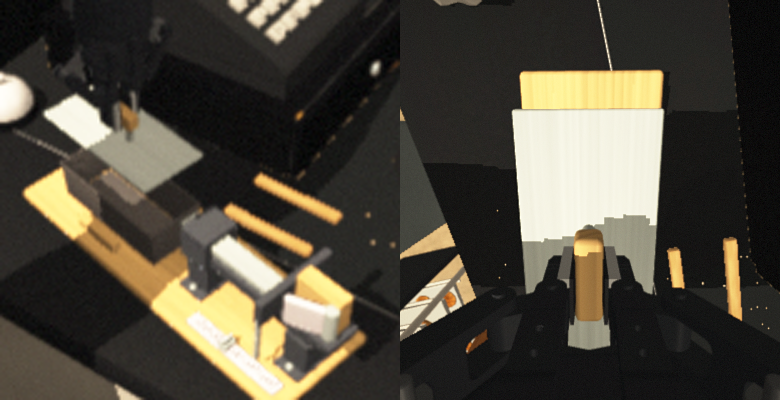

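move_arm --commands '[0.02,0.03,0.4,0,0,0,-1,0.02,0.03,0.8,0,0,0,-1,0.02,0.03,1.0,0,0,0,-1,0.02,0.03,1.15,0,0,0,-1,0.02,0.03,1.2,0,0,0,-1]'

```text
clock: 6.75
position: [0.4565, 0.0532, 0.1]
tool_rot: [3.142, 0.0, 1.597]
contact_force: [0.2, 0.4, -2.1]
width: 0.0131
grip_force: 50.2
```

move_arm --commands '[0,0,0.03,0,0,0,-1,0,0,0.06,0,0,0,-1,0,0,0.06,0,0,0,-1]'

```text
clock: 7.12
position: [0.4568, 0.0535, 0.0976]
tool_rot: [3.142, -0.001, 1.597]
contact_force: [-6.4, -2.1, 13.7]
width: 0.0128
grip_force: 52.6
```

move_arm --commands '[0,0,-0.05,0,0,0,0,0,0,-0.05,0,0,0,0,0,0,-0.05,0,0,0,0,0,0,-0.05,0,0,0,0,0,0,-0.05,0,0,0,0]'

```text
clock: 7.75
position: [0.4563, 0.0534, 0.0994]
tool_rot: [-3.141, 0.0, 1.598]
contact_force: [-0.5, -0.1, 0.0]
width: 0.0428
grip_force: 0.0
```

move_arm --commands '[0,0,-0.3,0,0,0,0,0,0,-1,0,0,0,0,-0.5,0,-1.8,0,0,0,0,-1.2,0,-2.4,0,0,0,0,-2,0,-2.5,0,0,0,1]'

```text
clock: 8.38
position: [0.4607, -0.0675, 0.2517]
tool_rot: [3.138, -0.002, 1.599]
contact_force: [0.6, -0.5, -1.2]
width: 0.0595
grip_force: 0.0
```

Run:
```python
from h import *
import pickle
a=snap('scene');w=snap('wrist');s=arm.state();pickle.dump((a,w),open('v6.pkl','wb'))
print(s['position'],s['tool_rot'],s['contact_force'],s['width'])
f=lambda d,x0,y0,x1,y1,k:cv2.resize(d['pixels'][y0:y1,x0:x1,::-1],None,fx=k,fy=k,interpolation=cv2.INTER_CUBIC)
i1=f(a,200,170,360,330,2.5);i2=f(w,90,0,470,400,1.)
cv2.imwrite('pics/v6.png',np.hstack([i1,i2]))
```

```text
[ 0.45990337 -0.07165499  0.25057664] [ 3.13927198e+00 -1.02172880e-03  1.59049743e+00] [ 0.40655571  0.87066695 -0.09946036] 0.07381689602199899
```

View pics/v6.png

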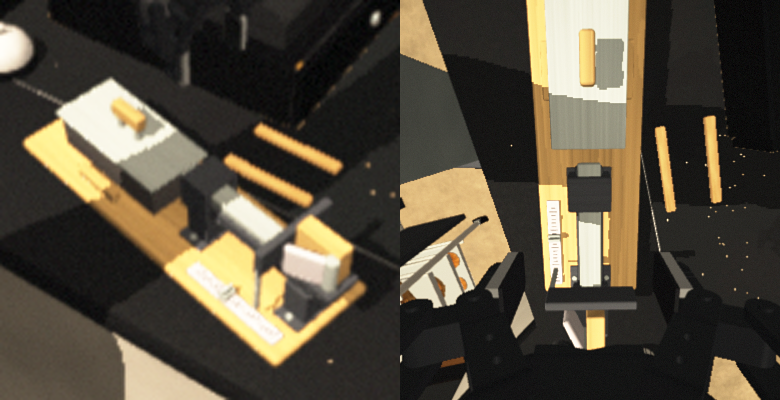

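Lid sits flat on the tin (scene crop), bar upright; wrist crop shows pointer tip near px (246,268), mark near (244,236), push plate at rows 289–309, lever left of cheek at (260–275, 310–345).

Run:
```python
from h import *
import pickle
w1,_=pickle.load(open('w1.pkl','rb'));a,w6=pickle.load(open('v6.pkl','rb'))
for n,d,r in(('w1',w1,((237,227.5),(322,226.5),(280,227.5))),('w6',w6,((236.5,309),(325.5,307.5),(280,308.5)))):
    for u,v in r:print(n,'plate near top',onz(d,u,v,.116).round(4))
print('cheek blobs')
for n,d,bx in(('w1',w1,(268,229,300,285)),('w6',w6,(270,309,310,355))):
    for b in blobs(d,(8,70,60),(30,255,255),100,bx)[:2]:
        print(n,b[1]);[print('   ',onz(d,*q,.126).round(4)) for q in cv2.boxPoints(b[1])]
g=cv2.cvtColor(w6['pixels'],cv2.COLOR_RGB2GRAY)
print('lever w6');print(g[306:350:4,244:300:2])
print('strip w6 cols 236-256, rows 222-300');print(g[224:300:2,236:256])
```

```text
w1 plate near top [ 0.4179 -0.1843  0.116 ]
w1 plate near top [ 0.5116 -0.1838  0.116 ]
w1 plate near top [ 0.4653 -0.1846  0.116 ]
w6 plate near top [ 0.4185 -0.1861  0.116 ]
w6 plate near top [ 0.5107 -0.1825  0.116 ]
w6 plate near top [ 0.4636 -0.1846  0.116 ]
cheek blobs
w1 ((283.9424743652344, 252.94656372070312), (48.52228927612305, 19.061006546020508), 87.87889862060547)
    [ 0.4584 -0.1827  0.126 ]
    [ 0.4787 -0.1821  0.126 ]
    [ 0.4811 -0.2398  0.126 ]
    [ 0.4597 -0.2406  0.126 ]
w6 ((285.0, 330.0), (40.0, 20.0), 90.0)
    [ 0.4584 -0.1795  0.126 ]
    [ 0.4784 -0.1791  0.126 ]
    [ 0.4802 -0.2272  0.126 ]
    [ 0.4593 -0.2276  0.126 ]
lever w6
[[103 104 102 101 102 103 103 100 101 104 102 102 104 104 101 103  98 102
  102 103 102 100 101 103 102 100 104 103]
 [ 75  74  76  71  70 115 117  96  97  95  82  68  69  67  67  64 122  98
   93  95  92  90  88  88  85  73  58  53]
 [ 39  41  41  39  41 171 128 115 102 106 103  94  55  53  51  47 135  97
   92  89  87  84  84  84  90  81  50  41]
 [ 44  43  37  37  55 171 123 105 103 102 102 103  94  47  52  48 154 201
  192
[... 3424 characters left out ...]
 216 230
  234 238]
 [238 236 237 232 122  86  92  84 102 217 242 242 240 240 239 237 235 238
  238 238]
 [238 238 236 166  91  86  88  83 119 233 240 241 240 238 238 237 239 241
  241 241]
 [239 241 169  60  35  35  35  34  35  43  44  43  43  44  47  44  45  42
   44  46]
 [171 195  79  33  34  30  37  33  31  30  31  31  30  32  32  30  33  35
   35  32]
 [ 40  52  38  33  32  34  33  33  33  35  33  31  34  33  32  30  35  31
   33  32]
 [ 49  45  32  33  33  34  31  33  34  34  32  31  33  33  34  34  30  36
   32  32]
 [ 51  40  32  31  33  33  32  34  30  32  34  33  28  33  35  30  33  32
   32  34]
 [ 43  33  31  36  32  33  34  36  33  35  33  34  36  31  30  35  36  30
   34  33]]
```

Run:
```python
from h import *
import pickle
w1,_=pickle.load(open('w1.pkl','rb'));a,w6=pickle.load(open('v6.pkl','rb'))
print('tip',onz(w6,246,267.5,.032),'mark',onz(w6,244,236,.026))
g=cv2.cvtColor(w1['pixels'],cv2.COLOR_RGB2GRAY);print(g[166:216:2,236:256])
print(rows([.465,-.207,.20],rpy=[np.pi,0,1.596]),rows([.465,-.207,.109]))
```

```text
tip [ 0.41948504 -0.18213355  0.032     ] mark [ 0.41667462 -0.14032616  0.026     ]
[[236 227 252 253 253 244 203 196 222 241 251 254 255 174 164 238 239 235
  233 231]
 [237 234 253 253 253 253 253 252 254 253 252 254 255 186 165 239 239 237
  234 231]
 [237 238 254 253 222 209 232 235 237 231 234 253 255 194 167 238 240 237
  235 232]
 [238 237 251 254 254 255 254 254 255 255 254 254 255 200 156 187 190 185
  187 229]
 [238 235 214 201 193 179 174 175 185 208 219 231 238 157 149 156 154 153
  148 144]
 [239 237 241 238 186 172 170 169 165 167 168 170 169 125 130 153 158 155
  152 143]
 [238 240 252 242 238 241 241 241 242 242 242 242 156 128 124 149 156 168
  164 154]
 [238 239 244 243 242 242 243 243 242 243 242 243 240 222 147 151 170 238
  238 234]
 [239 238 237 253 252 252 252 251 251 253 252 252 253 255 191 151 171 238
  238 233]
 [239 238 237 250 253 253 252 231 220 222 218 252 254 255 198 153 171 238
  238 233]
 [238 238 237 246 253 253 253 253 253 254 254 254 254 255 208 157 171 238
  238 234]
 [238 239 237 238 252 243 250 250 251 251 251 251 251 254 240 170 169 238
  238 
[... 532 characters left out ...]
 226 253 253 254 252 251 251 251 252 254 255 239 171 172
  239 239]
 [241 238 239 236 234 253 254 247 222 216 216 217 220 231 253 249 162 169
  239 239]
 [240 238 238 236 237 255 255 253 149  86  85  93 186 255 255 255 172 169
  240 239]
 [240 238 238 236 236 253 254 161  93  85  87 104 212 254 255 255 181 171
  240 241]
 [239 240 239 237 237 247 160  94  86  87  92 167 254 255 254 255 191 172
  239 240]
 [239 240 238 238 238 183 100  91  88  86 129 254 254 255 255 255 198 176
  241 241]
 [240 241 240 239 182  87  66  66  67  75 128 181 190 190 188 184 101  83
  143 150]]
(array([-2.258,  0.039,  0.841]), array([ 0.022, -0.01 , -0.053])) (array([-2.259,  0.035,  2.357]), array([0., 0., 0.]))
```

move_arm --commands '[-0.8,0.01,0.2,0,0,0,1,-1.6,0.03,0.5,0,0,0,1,-2.25,0.04,0.8,0,0,0,1,-2.25,0.04,0.8,0,0,0,1]'

```text
clock: 8.98
position: [0.4643, -0.2035, 0.1994]
tool_rot: [-3.135, 0.007, 1.594]
contact_force: [-0.9, -0.4, 0.1]
width: 0.0851
grip_force: 0.0
```

Run:
```python
from h import *
import pickle
w=snap('wrist','w7.png');pickle.dump(w,open('w7.pkl','wb'));s=arm.state()
print(s['position'],s['tool_rot'],s['width'])
for p in((.465,-.1996,.126),(.4193,-.182,.032),(.417,-.14,.028),(.417,-.1846,.116),(.512,-.183,.116)):print(p,proj(w,np.array(p)))
u,v=proj(w,np.array((.417,-.16,.03)))
g=cv2.cvtColor(w['pixels'],cv2.COLOR_RGB2GRAY);u=int(u);v=int(v);print(u,v);print(g[v-30:v+50:2,u-16:u+17:2])
for b in blobs(w,(8,70,60),(30,255,255),100,(250,260,330,350))[:3]:print(b[1])
print(rows([.465,-.207,.107]))
```

```text
[ 0.46460732 -0.20244167  0.20028046] [-3.1366926   0.00471575  1.59387509] 0.08522354410015842
(0.465, -0.1996, 0.126) (np.float64(281.52796581890595), np.float64(222.93419831789427))
(0.4193, -0.182, 0.032) (np.float64(236.86428091119802), np.float64(174.99547933653875))
(0.417, -0.14, 0.028) (np.float64(234.35290594144504), np.float64(132.00823059540036))
(0.417, -0.1846, 0.116) (np.float64(217.22823817788625), np.float64(197.73467044781998))
(0.512, -0.183, 0.116) (np.float64(345.73611973113657), np.float64(198.82020759008398))
234 152
[[152 240 237 237 220 252 252 231 233 238 252 253 164 168 238 234 231]
 [141 240 237 237 234 253 253 253 253 253 253 254 177 169 238 234 231]
 [115 240 236 238 237 252 241 236 233 204 206 254 183 167 238 234 230]
 [109 239 237 238 235 252 252 253 252 254 253 254 189 165 239 234 230]
 [ 88 239 237 237 235 253 253 253 253 254 253 253 201 168 240 236 232]
 [ 81 240 237 237 219 215 220 171 168 175 224 229 149 149 154 147 230]
 [ 64 239 237 238 238 243 242 243 244 243 243 245 132 149 155 149 139]
 [ 52 238 238 238 226 217 205 206 207 215 248 153  98 149
[... 1875 characters left out ...]
73  70  70  72  74  73  73  73  71  76  74  73  75  76]
 [ 99 101 101 100 101 102 102 101 100  99 101 101 101 101 103 101 101]
 [106 103 107 106 107 106 105 109 107 106 107 109 106 106 109 107 107]
 [110 106 106 107 105 106 107 106 105 108 105 108 105 106 106 103 107]
 [106 111 106 107 107 109 105 107 103 107 108 106 105 104 108 106 104]
 [101 105 105  99 101  98  98 100  99  99  98 100  97 100  96  94  97]]
((293.45147705078125, 332.78515625), (36.75651550292969, 12.593335151672363), 32.27564239501953)
((287.5, 266.5), (13.0, 25.0), 90.0)
((266.97943115234375, 316.0323486328125), (24.542879104614258, 12.501529693603516), 32.47119140625)
(array([-0.069,  0.012,  1.555]), array([0., 0., 0.]))
```

Run:
```python
from h import *
import pickle
w1,_=pickle.load(open('w1.pkl','rb'));a,w6=pickle.load(open('v6.pkl','rb'));w7=pickle.load(open('w7.pkl','rb'))
print('tip tri',tri((w1,246,205.5),(w6,246,267.5),(w7,236,175.5)))
for r in((176,236),(176,238),(177,238),(176,237)):print(r,tri((w1,244,r[0]),(w6,243,r[1]),(w7,233,136)))
print([onz(w7,233,r,.024)[1] for r in(132,141)],[onz(w7,233,136,z)[1] for z in(.024,.028)])
g=cv2.cvtColor(w7['pixels'],cv2.COLOR_RGB2GRAY);print(g[128:146,224:244:2])
```

```text
tip tri [ 0.41880837 -0.18252595  0.03142098]
(176, 236) [ 0.4145569  -0.14416176  0.01633067]
(176, 238) [ 0.41565393 -0.14341436  0.02458353]
(177, 238) [ 0.41555493 -0.14400395  0.02398861]
(176, 237) [ 0.41511028 -0.14378559  0.0204938 ]
[np.float64(-0.14014936081404197), np.float64(-0.14892209064732648)] [np.float64(-0.14402922039993826), np.float64(-0.14385300809958157)]
[[238 235 252 252 253 252 254 253 254 189]
 [237 235 253 253 253 253 254 253 253 194]
 [237 235 253 253 253 253 254 253 253 201]
 [237 234 253 254 241 236 242 253 254 205]
 [237 219 215 220 171 168 175 224 229 149]
 [238 236 241 242 243 244 243 245 246 130]
 [238 238 243 242 243 244 243 243 245 132]
 [238 229 237 178 167 171 171 181 170 123]
 [238 226 217 205 206 207 215 248 153  98]
 [238 239 242 243 244 245 245 248 156 108]
 [238 239 246 246 246 246 246 246 170 116]
 [238 197 237 236 236 235 235 234 238 134]
 [239 217 242 241 241 240 240 240 244 140]
 [238 235 242 241 241 239 241 239 241 160]
 [238 236 238 238 235 199 231 231 231 248]
 [237 237 253 252 252 252 253 252 252 254]
 [237 238 254 252 253 253 253 253 252 255]
 [238 237 252 252 253 252 254 252 252 255]]
```

move_arm --commands '[-0.07,0.01,0.5,0,0,0,1,-0.07,0.01,1,0,0,0,1,-0.07,0.01,1.4,0,0,0,1,-0.07,0.01,1.55,0,0,0,1,-0.07,0.01,1.55,0,0,0,1]'

```text
clock: 9.65
position: [0.4667, -0.2047, 0.1091]
tool_rot: [3.141, -0.001, 1.598]
contact_force: [0.6, 0.1, -0.4]
width: 0.0857
grip_force: 0.0
```

move_arm --commands '[0.12,-0.02,0,0,0,0,1,0.25,-0.02,0,0,0,0,1,0.4,-0.02,0,0,0,0,1,0.55,-0.02,0,0,0,0,1,0.6,-0.02,0,0,0,0,1]'

```text
clock: 10.28
position: [0.4647, -0.1698, 0.1094]
tool_rot: [3.14, 0.001, 1.598]
contact_force: [-0.2, -6.3, 3.8]
width: 0.0855
grip_force: 2.9
```

```bash
cat > look.py <<'E'
from h import *
import pickle,sys
w=snap('wrist',sys.argv[1]+'.png');pickle.dump(w,open(sys.argv[1]+'.pkl','wb'));s=arm.state()
print(s['position'],s['tool_rot'],s['contact_force'],s['width'])
u,v=proj(w,np.array((.416,-.144,.024)));print(u,v,proj(w,np.array((.4188,-.1535,.032))))
g=cv2.cvtColor(w['pixels'],cv2.COLOR_RGB2GRAY);u=int(u);v=int(v);u0=u-18;print(u0,v-14);
for i in range(v-14,v+30):print(i,g[i,u0:u0+42:2])
E
python3 look.py w8
```

```text
[ 0.46465543 -0.16953252  0.10926192] [3.14038816e+00 8.65020457e-04 1.59839873e+00] [-0.12152179 -4.05181375  4.05599499] 0.08515767188039972
214.69983532003815 188.61498391802596 (np.float64(216.68163471160568), np.float64(203.93390974794002))
196 174
174 [239 239 237 237 234 253 254 254 254 254 254 254 254 252 253 177 148 239
 237 234 232]
175 [239 238 237 237 233 252 253 165 161 158 174 174 170 223 253 182 148 237
 237 235 231]
176 [239 238 236 237 234 252 253 230 229 225 250 251 251 250 253 191 146 237
 237 235 233]
177 [239 239 236 237 235 252 253 253 254 252 254 254 253 252 253 196 146 239
 238 235 231]
178 [238 239 237 237 234 252 252 253 253 252 252 253 252 252 253 201 144 238
 238 236 234]
179 [239 239 237 238 235 253 252 253 253 253 253 254 252 252 253 207 148 185
 197 237 233]
180 [240 239 237 237 235 254 253 253 254 254 255 255 254 253 254 212 148 156
 156 185 183]
181 [240 240 237 238 236 252 254 255 244 207 212 216 241 254 255 217 149 155
 154 153 156]
182 [239 240 237 237 236 218 225 226 164  91  91  95 161 194 196 180 147 152
 153 150 147]
183 [239 240 236 237 236 14
[... 2457 characters left out ...]
4  88  90  87  92  88 240 254 253 252 253 195 150
 239 238 236]
211 [ 37 157 240 239 203  88  89  88  88  94 110 254 254 253 252 253 200 146
 239 238 236]
212 [ 40 142 240 238 127  90  88  92  90  94 154 255 255 253 252 253 202 148
 239 238 235]
213 [ 40 131 241 225  92  89  90  91  95  91 106 163 169 226 252 253 210 151
 237 238 235]
214 [ 40 116 242 149  86  89  89  91  96 110 227 224 228 250 252 253 214 146
 239 239 235]
215 [ 42 109 237  96  90  91  88  93  92 184 254 252 253 253 253 253 220 147
 238 238 237]
216 [ 38  93 170  84  92  88  88  93  90 254 254 252 253 252 252 253 225 147
 238 238 235]
217 [ 39  66 103  90  92  89  91  93 127 255 253 253 254 253 252 253 229 149
 239 238 236]
```

Run:
```python
from h import *
import pickle
w7=pickle.load(open('w7.pkl','rb'));w8=pickle.load(open('w8.pkl','rb'))
for z in(.013,.016):
  for d,u,r in((w7,232,(131.8,142.2)),(w8,215,(182,196.5))):
    y=[onz(d,u,v,z)[1] for v in r];print(z,y,np.mean(y),y[0]-y[1]); print('  apex row',[proj(d,np.array([.416,np.mean(y),zz]))[1] for zz in(.020,.024,.028)])
for r7 in(135.7,137,138.5):
  for r8 in(188.5,190,191.5):print(r7,r8,tri((w7,233,r7),(w8,215,r8)).round(4))
print('tip',onz(w8,215,203.3,.0315))
```

```text
0.013 [np.float64(-0.14031670532721754), np.float64(-0.1508370483665668)] -0.1455768768468922 0.010520343039349261
  apex row [np.float64(137.43103848793635), np.float64(137.61450044484968), np.float64(137.8028471266466)]
0.013 [np.float64(-0.1411886000093229), np.float64(-0.15272706657773452)] -0.1469578332935287 0.01153846656841162
  apex row [np.float64(191.34345118085187), np.float64(192.5203600674591), np.float64(193.74010216105953)]
0.016 [np.float64(-0.1402250788683989), np.float64(-0.15064382348996772)] -0.1454344511791833 0.010418744621568804
  apex row [np.float64(137.2870055182093), np.float64(137.46859859164448), np.float64(137.655027243695)]
0.016 [np.float64(-0.14060012014243542), np.float64(-0.15198196442023795)] -0.1462910422813367 0.011381844277802533
  apex row [np.float64(190.4801113102977), np.float64(191.64260235752738), np.float64(192.84743818455104)]
135.7 188.5 [ 0.4154 -0.144   0.0229]
135.7 190 [ 0.4165 -0.1438  0.0287]
135.7 191.5 [ 0.4175 -0.1436  0.0343]
137 188.5 [ 0.4141 -0.1455  0.0161]
137 190 [ 0.4152 -0.1453  0.0222]
137 191.5 [ 0.4163 -0.145   0.0281]
138.5 188.5 [ 0.4125 -0.1474  0.0079]
138.5 190 [ 0.4137 -0.1471  0.0144]
138.5 191.5 [ 0.4149 -0.1468  0.0206]
tip [ 0.417493   -0.15319641  0.0315    ]
```

move_arm --commands '[0.05,0,0,0,0,0,1,0.1,0,0,0,0,0,1,0.13,0,0,0,0,0,1,0.13,0,0,0,0,0,1]'

```text
clock: 10.82
position: [0.4644, -0.1624, 0.1092]
tool_rot: [3.14, 0.001, 1.598]
contact_force: [0.2, -5.5, 4.2]
width: 0.0856
grip_force: 2.5
```

```bash
sed -i 's/v-14,v+30/v-16,v+14/' look.py; python3 look.py w9
```

```text
[ 0.46437001 -0.16238682  0.10916961] [3.14045825e+00 9.51402361e-04 1.59756132e+00] [ 1.09577735 -4.46917139  4.22799502] 0.08531664284865935
215.38051804339767 198.44664871389762 (np.float64(217.36487709096093), np.float64(213.85482519746853))
197 184
182 [239 237 237 237 235 252 252 253 253 252 253 252 252 251 255 131 148 238
 237 233 231]
183 [239 237 237 237 235 253 253 254 254 253 254 254 253 252 255 136 149 237
 236 233 230]
184 [239 238 237 237 234 253 253 239 238 239 242 240 240 252 255 139 150 238
 237 234 231]
185 [239 237 238 237 234 253 253 144 142 144 148 167 166 240 255 137 146 238
 237 234 231]
186 [239 238 237 237 233 253 253 253 252 251 253 253 251 251 254 143 148 238
 237 234 231]
187 [238 238 236 238 234 253 253 254 254 253 254 254 253 252 254 146 148 239
 239 236 232]
188 [238 238 237 238 233 252 252 253 253 252 253 253 252 252 254 153 149 239
 239 236 232]
189 [239 239 237 238 234 252 252 252 253 253 254 254 252 252 254 162 149 184
 188 181 230]
190 [238 238 237 238 234 253 253 254 254 255 255 255 254 253 254 172 151 156
 152 144 230]
191 [238 239 237 237 235 25
[... 1183 characters left out ...]
2 244 118  90  87  88 117 239 236 240 164 150 150
 238 236 232]
205 [ 96 239 237 237 238 239 209  91  92  88  86 114 240 238 237 234 152 151
 238 236 232]
206 [ 94 240 238 237 238 224 130  87  91  88  92 134 253 251 251 250 149 153
 237 236 233]
207 [ 87 240 238 237 239 227  90  88  88  90  92 139 254 252 252 251 139 150
 237 237 233]
208 [ 70 238 238 237 240 164  89  88  88  91  92 186 254 252 252 252 139 152
 238 237 233]
209 [ 66 238 238 237 239  98  89  87  90  91  89 254 254 253 252 253 142 151
 238 237 233]
210 [ 60 239 239 239 195  88  90  89  87  92 102 173 188 252 252 254 132 153
 238 237 233]
211 [ 52 238 240 238 119  85  93  88  92  92 209 253 249 252 251 254 132 151
 239 237 233]
```

Run:
```python
from h import *
import pickle
w7=pickle.load(open('w7.pkl','rb'));w9=pickle.load(open('w9.pkl','rb'))
print('tip',onz(w9,214,203,.0315),[proj(w9,np.array([.416,y,.024])) for y in(-.144,-.1455,-.147)])
print('far ridge edge',tri((w7,233,135.6),(w9,214,198.4)),'base',[onz(w9,214,r,.014)[1] for r in(192,206)])
print([onz(w9,214,r,.024)[1] for r in(198.4,203)])
```

```text
tip [ 0.41652429 -0.14550723  0.0315    ] [(np.float64(215.38051804339767), np.float64(198.44664871389762)), (np.float64(215.4481819704055), np.float64(200.3941894330803)), (np.float64(215.51552547269944), np.float64(202.33418775428274))]
far ridge edge [ 0.41524866 -0.14359226  0.02550938] base [np.float64(-0.14141796027318257), np.float64(-0.15271628759613406)]
[np.float64(-0.14399246575820449), np.float64(-0.1475478126050502)]
```

Run:
```python
from h import *
import pickle
w7=pickle.load(open('w7.pkl','rb'));w8=pickle.load(open('w8.pkl','rb'));w9=pickle.load(open('w9.pkl','rb'));_,w6=pickle.load(open('v6.pkl','rb'))
for n,a,b,c in(('far',132,182.7,192.5),('line',135.5,188.4,198.4),('near',141.7,196,205.5),('mid',138.6,193.2,203)):
    print(n,tri((w7,233,a),(w9,214,c)).round(4),tri((w7,233,a),(w8,214,b)).round(4))
g=lambda d:cv2.cvtColor(d['pixels'],cv2.COLOR_RGB2GRAY)
print('w6',g(w6)[230:246,238:250:2]);
print('w8 left edge',g(w8)[180:200,202:210]);print('w8 right edge',g(w8)[180:200,220:232])
print('w8 sat',w8['pixels'][181:200,216])
```

```text
far [ 0.4145 -0.1402  0.0208] [ 0.4145 -0.1403  0.0198]
line [ 0.4153 -0.1435  0.0259] [ 0.4154 -0.1436  0.0247]
near [ 0.4147 -0.1496  0.0235] [ 0.4149 -0.1497  0.0234]
mid [ 0.4157 -0.1464  0.0282] [ 0.4159 -0.1465  0.0278]
w6 [[249 236 199 203 228 251]
 [250 251 250 251 250 253]
 [250 253 254 254 254 254]
 [245 254 200 174 216 245]
 [199 177 111  99 127 154]
 [202 193 199 203 203 203]
 [235 238 240 240 241 239]
 [238 184 170 167 149 161]
 [200 107 100 102  99 110]
 [203 141 144 175 182 192]
 [240 238 239 240 240 243]
 [241 244 242 243 242 244]
 [233 245 246 251 251 252]
 [234 251 251 235 238 252]
 [236 252 243 198 212 252]
 [236 252 252 250 250 253]]
w8 left edge [[237 237 235 237 254 253 253 253]
 [238 237 236 235 252 255 254 254]
 [237 238 236 232 218 226 225 225]
 [237 238 236 207 143 131 134 135]
 [237 237 238 224 213 214 215 216]
 [237 237 240 241 241 241 242 242]
 [237 237 232 241 242 243 244 242]
 [237 237 230 239 237 241 238 182]
 [238 238 236 229 195 190 185 121]
 [238 238 229 163 130 126 130 116]
 [237 238 240 234 236 238 239 240]
 [238 239 244 244 245 245 245 246]
 [237
[... 903 characters left out ...]
[243 245 245 147 215 188 109 119 137 152 155 154]
 [241 242 249 210 240 202 112 121 132 151 153 152]
 [240 241 243 238 243 203 125 142 129 152 155 154]
 [239 240 239 239 239 212 203 178 133 151 155 151]
 [233 233 232 233 231 230 253 206 140 149 153 153]
 [251 251 252 251 251 252 255 214 141 151 156 154]
 [253 253 253 252 252 253 255 217 134 150 153 153]
 [254 253 253 252 252 253 255 222 135 148 155 151]]
w8 sat [[229 208 188]
 [ 99  89  81]
 [112 110  94]
 [227 223 193]
 [245 242 225]
 [245 243 226]
 [244 242 219]
 [156 152 128]
 [125 120 103]
 [248 246 225]
 [249 247 233]
 [246 245 230]
 [244 243 226]
 [244 243 226]
 [243 241 223]
 [243 236 221]
 [254 251 244]
 [255 252 247]
 [255 253 248]]
```

move_arm --commands '[0,0,0,0,0,0,-0.4,0,0,0,0,0,0,-0.4,0,0,0,0,0,0,-0.4,0,0,0,0,0,0,-1,0,0,0,0,0,0,-1]' --squeeze 45

```text
clock: 11.5
position: [0.4649, -0.1624, 0.1091]
tool_rot: [3.139, 0.001, 1.597]
contact_force: [5.1, -5.4, -1.6]
width: 0.0261
grip_force: 51.6
```

move_arm --commands '[0,0,0,0,0,0,-1,0,0,0,0,0,0,-1,0,0,0,0,0,0,-1,0,0,0,0,0,0,-1]'

```text
clock: 12.0
position: [0.4649, -0.1624, 0.1091]
tool_rot: [3.139, 0.001, 1.598]
contact_force: [5.7, -5.2, -1.7]
width: 0.0261
grip_force: 51.5
```

```bash
sed -i 's/v-16,v+14/v-8,v+10/' look.py; python3 look.py w10
```

```text
[ 0.46490896 -0.16237613  0.10913467] [3.13941809e+00 1.49134406e-03 1.59750691e+00] [ 5.55096868 -5.06786731 -1.63585452] 0.025932009333377946
214.4953920354462 198.38880576869835 (np.float64(216.47571471011173), np.float64(213.80545667246707))
196 184
190 [238 239 237 237 235 254 254 254 254 254 255 255 254 253 254 186 146 153
 152 147 232]
191 [239 239 237 238 236 255 255 255 227 176 181 182 240 255 255 190 148 155
 153 144 232]
192 [240 240 237 238 236 218 171 173 115  89  94  94 136 170 175 121 148 153
 155 148 174]
193 [239 239 237 238 228 149 138 140 144 147 146 148 151 153 138 120 150 156
 154 147 143]
194 [237 239 236 238 239 225 231 232 231 233 233 233 234 234 201 123 151 153
 156 150 143]
195 [235 241 237 238 241 241 242 243 243 243 243 243 243 243 221 115 150 154
 157 150 147]
196 [212 240 237 238 239 241 242 243 243 242 242 242 243 242 228 111 151 155
 153 150 145]
197 [198 240 237 238 233 238 239 170 170 171 169 168 172 179 190 113 151 155
 154 152 146]
198 [167 240 237 238 226 165 161 103 106 104 105 102 104 111 143 111 153 153
 153 150 145]
199 [148 239 237 238 212 119 122 114 114 112 106 108 108  92 134 102 152 157
 155 151 144]
200 [141 240 237 238 236 236 238 240 242 243 234 236 234 139 191 100 148 155
 153 166 158]
201 [135 239 237 238 244 244 246 246 247 247 248 245 249 149 209 101 149 151
 178 234 230]
202 [117 239 238 238 244 243 244 245 247 247 245 183 241 157 237 104 154 153
 234 237 234]
203 [105 240 238 238 243 242 243 217 177 175 174 116 199 190 243 105 150 153
 238 236 233]
204 [ 93 239 238 237 240 242 245 139 102 101 100 116 237 235 243 150 142 153
 238 236 233]
205 [ 92 239 238 237 238 237 233  95  87  88  87 113 238 235 246 245 139 153
 238 236 233]
206 [ 86 240 239 237 237 224 148  87  93  88  89 119 253 251 252 253 140 154
 238 236 233]
207 [ 66 239 238 236 239 232 100  89  90  88  92 120 254 252 252 254 141 149
 237 236 233]
```

```bash
python3 -c "
from plant import arm
print(arm.finish_job())"
```

```text
the job is handed in; nothing more can be done
None
```

I put the lid on the tin and let go of it, pushed the leg to its mark with the lever open, then squeezed the lever shut and handed the job in at about 12 s, still gripping lever and cheek. The pointer measured within about 1 mm of the mark. The opening read 26 mm against 28 mm shut, and the same gauge read about 1 mm low on the lid bar. I did not re-check bell, cutter and timer before handing in.

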